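Roll the slide box into the tilting bay and wedge the cradle up

ROBOT

A 6-joint arm with a two-finger parallel gripper is mounted at the origin on a cart in front of the work surface, level with it; the furniture and walls round the work are solid. World frame = base frame: x ahead of the robot, y to its left, z up, the work surface at z = 0. Lengths are in m, angles in degrees, forces in N, time in s.
With the tool pointing down it reaches from about 0.4 to 0.825 m from the base axis. Payload 7 kg.
Tool frame: the origin (TCP) lies midway between the tips of the shut fingers; the grasp point (between the pads) lies 19 mm behind it (r.grip_point_offset is the z of the grasp point in the tool frame, in m); z points along the fingers, y is the line along which they close (so a half turn about z gives the same grasp; the last joint's range is limited). The gripper opens to 88 mm and grips with 3 to 60 N. Pads are 19 mm wide; open, the fingers measure 130 mm over their backs; the gripper's body (78 mm by 193 mm) begins 47 mm behind the grasp point.
Start: joints at [79.819, 20.546, 0.682, 0, -70.136, -16.507], TCP at [0.303, 0.603, 0.227] pointing down, gripper open.
Joint ranges: [-176.03, 176.03], [-82.01, 121.73], [-58.28, 71.71], [-173.87, 95.51], [-174.79, -0.11], [-173.66, 173.66]. Speed limits (degrees/s): [136.94, 136.94, 172.46, 180, 180, 180].

INTERFACE

Orientations are given as [roll, pitch, yaw] about the fixed x, y, z axes, in that order (R = Rz(yaw) Ry(pitch) Rx(roll)).
In Python, from plant import r, viewer, recognise, outline_of, pinpoint gives the robot as it stands.
- The arm moves only by the tool move_arm, never from a script. Its argument "targets" is a list of rows, each a list of 2 entries, a list of its own where there are three numbers: the shift along the tool's x, y, z in cm, then the turn, a rotation vector about the tool's x, y, z in rad. A call has 1 to 5 rows; each row is the pose to reach, as a shift and turn from the pose commanded when the call began, along the tool's axes at that moment; what a row does not reach only later rows make up. A row lasts 1/8 s, in which the tool goes at most 62.5 mm and 10.7 degrees, less where a joint would pass 70% of its speed; a pose out of reach is approached as far as the arm can. A call with a gripper value outside its range is refused whole. "jaw" is the finger opening in cm, from 0 to 8.76, set as the call begins (left out, the last holds). The fingers move at their own pace and stop on an object; "squeeze" is the grip in N (left out, the last holds). Time passes only in rows, so rows that repeat a pose let the fingers close. It gives the time, the measured TCP pose, the force, the opening and the grip force at its end, in the units of the state.
- r.get_state(): the state, without advancing time (a new reading comes with each control period).
- viewer.capture(name): name is "scene" or "top" or "wrist"; returns a dict with "image" (384x512x3 uint8, blue, green, red), "intrinsics" (3x3 intrinsics, pixels), "camera_from_world" (4x4, takes a point from world to camera coordinates). Camera axes: x right, y up, looking along -z (the intrinsics and any distortion apply to the point x, -y, -z); pixel columns grow to the right and rows downward; lengths in m; the calibration is good to about 2 mm. A picture is of the moment at which its call begins. There is no depth.
- r.close_job(): hands the job in; it is judged then, once.
Trained networks look in the newest picture that a camera, given by its name, has taken for a name from the list of things; names that differ only in an ending like _2 or _b are one class to them, and where a whole thing is asked for, a point or a joint stands for the part that bears it (a point fixed in the world has none). Each returns a list of dicts, best first, with "score" (0 to 1); they miss things now and then, are a little off and sometimes report something else, mostly with a low value. They report only what shows in the picture. A call takes as long as a camera call. They do not tell look-alikes from the thing itself.
- recognise(label, camera): "box" ([left, top, right, bottom] in pixels, round what is visible of it).
- outline_of(label, camera): "mask" (384x512 bool, what is visible of it) and "box" ([left, top, right, bottom] in pixels, round what is visible of it).
- pinpoint(label, camera): "location" ([row, column] in pixels: a listed point, or the origin of a listed thing).
The state is a dict: "time_s": time; "joints": joint angles; "qd": joint speeds; "joint_torque": joint torques, N m; "tcp_pos": TCP position; "eef_rot": TCP orientation; "contact_force": force on the tool from outside, world axes, zero at the start; "moment": the same for the moment, N m; "gripper_width": finger opening in m; "gripper_force": force on a finger pad.
Only numpy, scipy, OpenCV 4.12 (cv2) and the standard library are available. Lean on these libraries where they do the work, as an engineer would, in place of code of your own. Each camera call takes 0.05 s, during which the arm holds its last target. There are 200 camera calls.

TASK

Push the slide box (do not pick it up) along the roller lane into the tilting bay until it sits against the bay's end stop. Then pick up the loose wedge and push it, flat on the desk and thin end first, through the notch in the base under the cradle's foot until the foot has just lifted off the base, by about 4 mm, so that the box can no longer roll back out. Finish while still holding the wedge there in the gripper, touching nothing else, and leave the other things on the desk alone.

Things in the scene. Friction and masses are not known exactly. Their poses are not given: they have to be found in the camera images.
- station: Fixture fixed on the desk: dark base frame 12 mm high, 136 mm wide (local x +-68), local y -75 to +265 mm, with a roller lane and the tilting bay. Origin on the desk (z = 0) under the middle of the bay; local x points away from the robot across the lane, local y along the lane from the bay to its open loading end.
- lane_end (a point): Loading end of the lane on its middle line (station y = +265 mm) at roller-top height, 42 mm; no wall here. Grey free-turning rollers from station y = +77 to +258 mm lie between aluminium side guides 101 mm apart inside and 52 mm high.
- notch (a point): Middle of the notch in the base's front bar, on the desk, at the bar's front face (station x = -68, y = +30 mm). The notch is 44 mm wide (station y +8 to +52), open to the desk and above; the bar is 18 mm deep, and behind it the desk is free to station x = +50 mm. Axes as the station's: the wedge goes in along +x.
- cradle: The tilting bay: aluminium cradle with 4 rollers, two cheeks 105 mm apart inside, 52 mm high, and an end stop plate 75 mm high (inner face at station y = -50). Origin on its hinge pin, along station x at y = -53.5, 55 mm above the desk; axes as the station's when down. Its lane-side end can be lifted (up to 0.3 rad); it falls back by its weight, with the box 4 to 6 N at the foot.
- bay_seat (a point): Point on the cradle at roller-top height (42 mm) in the middle of the bay; the slide box's origin is here when the box is against the end stop. Axes parallel to the cradle's.
- foot_edge (a point): Middle of the front lower edge of the cradle's foot, an aluminium lug 62 mm wide, 8 mm thick, 16 mm deep that sticks out of the cradle's front cheek above the notch. With the cradle down it rests on the base bar at both sides of the notch, this edge 12 mm above the desk, right above the bar's front face; its height minus 12 mm is the lift.
- slide_box: Closed green box for slides, 95 mm across (x), 100 mm along the lane (y), 37 mm high, 0.17 to 0.34 kg; origin at the centre of its underside. It stands on the lane's rollers, its local y along the lane, 145 to 185 mm from the bay's seat. It rolls under a push of well under 5 N.
- wedge: Loose grey wedge 110 mm long, 26 mm wide, 0.12 kg. Origin on its underside below the centre of its grip block (28 mm long, 26 wide, 36 high). Local x points to the thin end: the ramp falls from 21 mm height at x = +13 to 3 mm at the nose (x = +96), 18 in 83 mm. It first touches the foot with the nose about 41 mm past the foot's edge; 4 mm lift needs about 60 mm; pushing takes about 5 to 10 N.
- wedge_nose (a point): Middle of the wedge's thin end, on its underside, at local x = +96 mm of the wedge.
- timer: Bystander: white digital timer 62x62x18 mm, origin under its centre.
- usb_hub: Bystander: flat black USB hub 35x85x18 mm, origin under its centre.
- objective_jar: Bystander: pale screw jar with black cap, 45 mm diameter, 63 mm high, origin under its centre.
- filter_cube: Bystander: black optical filter cube 36x38x37 mm, origin under its centre.
- oil_bottle: Bystander: brown dropper bottle, 30 mm diameter, 91 mm high, origin under its centre.
- dust_cap: Bystander: black round cap, 42 mm diameter, 13 mm high, origin under its centre.
Mind the look-alikes: they are no part of the job. What is shaped like the wedge but orange is not meant.

How it is judged:
By the outcome, as a careful person would: the job done as asked, in the order asked, and still so for the second after the job is handed in, while the arm keeps its last pose, push and grip.
It also fails if it takes over 62 s, if anything falls off the work surface, if the arm or the gripper's body presses on something with over 40 N, if the wrist force passes 120 N, or if a joint passes its speed limit or range.

## Working session

There is one attempt and no reset: what is moved stays moved. The work goes in short steps, Python scripts to look and compute and a tool call to move; the robot and the scene stay as the last step left them, time stands still between calls to the robot, and variables do not carry over. Pictures are saved under pics/ and viewed, at most 10 in all, crops included, and the job is handed in when it is done.

Besides the shell and the picture viewer there is one more tool, called after "Request:" as name(argument=value, ...), one argument or row to a line, values as JSON. move_arm: Moves the arm, as the interface text tells. Its arguments: {"type":"object","properties":{"targets":{"type":"array","items":{"type":"array"}},"jaw":{"type":"number"},"squeeze":{"type":"number"}},"required":["targets"]}

```bash
ls; mkdir -p pics; cat > h.py <<'E'
import numpy as np,cv2
from scipy.spatial.transform import Rotation as Ro
from plant import r,viewer,recognise,outline_of,pinpoint
def ray(c,px):  # px=(row,col) -> origin, dir world
    K=np.array(c["intrinsics"]);T=np.array(c["camera_from_world"])
    d=np.linalg.inv(K)@[px[1],px[0],1]; d=np.array([d[0],-d[1],-d[2]])
    R=T[:3,:3];return -R.T@T[:3,3],R.T@d
def onz(c,px,z):
    o,d=ray(c,px);return o+d*(z-o[2])/d[2]
def proj(c,p):
    T=np.array(c["camera_from_world"]);q=T[:3,:3]@p+T[:3,3]
    u=np.array(c["intrinsics"])@[q[0],-q[1],-q[2]];return u[:2]/u[2]
E
python3 - <<'E'
from h import *
C={n:viewer.capture(n) for n in("scene","top")}
cv2.imwrite("pics/a.png",np.hstack([C["scene"]["image"],C["top"]["image"]])[:, :]) 
im=cv2.resize(cv2.imread("pics/a.png"),(800,300))
cv2.imwrite("pics/a1.png",C["scene"]["image"]);cv2.imwrite("pics/a2.png",C["top"]["image"])
Z=dict(lane_end=.042,notch=0,bay_seat=.042,foot_edge=.012,slide_box=.042,wedge=0,wedge_nose=0,station=0,cradle=.055,timer=0,usb_hub=0,objective_jar=0,filter_cube=0,oil_bottle=0,dust_cap=0)
for l,z in Z.items():
  for n in C:
    for d in pinpoint(l,n)[:3]: print(l,n,round(d["score"],2),np.round(d["location"]),np.round(onz(C[n],d["location"],z),3))
s=r.get_state();print(s["tcp_pos"],s["eef_rot"],s["gripper_width"],r.grip_point_offset)
E
```

```text
pics
lane_end scene 0.76 [170. 179.] [0.515 0.376 0.042]
lane_end top 0.59 [203. 151.] [0.502 0.366 0.042]
lane_end top 0.33 [162. 310.] [ 0.64  -0.121  0.042]
notch scene 0.65 [220. 240.] [0.49  0.124 0.   ]
notch top 0.94 [208. 234.] [0.492 0.111 0.   ]
notch top 0.53 [163. 336.] [ 0.646 -0.21   0.   ]
bay_seat scene 0.64 [199. 261.] [0.556 0.104 0.042]
bay_seat top 0.79 [186. 233.] [0.561 0.115 0.042]
foot_edge scene 0.74 [219. 239.] [0.485 0.123 0.012]
foot_edge top 0.96 [212. 232.] [0.478 0.118 0.012]
slide_box scene 0.57 [182. 208.] [0.523 0.266 0.042]
slide_box top 0.6 [196. 186.] [0.525 0.26  0.042]
slide_box top 0.28 [184. 236.] [0.566 0.108 0.042]
wedge scene 0.89 [312. 359.] [ 0.426 -0.251  0.   ]
wedge scene 0.67 [291. 310.] [ 0.409 -0.14   0.   ]
wedge top 0.69 [164. 336.] [ 0.64  -0.213  0.   ]
wedge top 0.6 [180. 291.] [ 0.587 -0.069  0.   ]
wedge top 0.51 [231. 348.] [ 0.429 -0.253  0.   ]
wedge_nose scene 0.88 [319. 408.] [ 0.474 -0.339  0.   ]
wedge_nose scene 0.85 [257. 329.] [ 0.523 -0.128  0.   ]
wedge_nose top 0.53 [204. 310.] [ 0.51  -0.131  0.   ]
station scen
[... 459 characters left out ...]
6 [230. 320.] [ 0.591 -0.066  0.   ]
usb_hub scene 0.22 [255. 362.] [ 0.576 -0.19   0.   ]
usb_hub top 0.65 [181. 293.] [ 0.585 -0.075  0.   ]
objective_jar scene 0.65 [226. 353.] [ 0.656 -0.129  0.   ]
objective_jar top 0.76 [164. 312.] [ 0.64  -0.135  0.   ]
filter_cube scene 0.65 [254. 361.] [ 0.579 -0.186  0.   ]
filter_cube top 0.67 [184. 328.] [ 0.577 -0.188  0.   ]
oil_bottle scene 0.66 [240. 384.] [ 0.659 -0.212  0.   ]
oil_bottle top 0.6 [163. 336.] [ 0.645 -0.212  0.   ]
dust_cap scene 0.72 [214. 161.] [0.38  0.313 0.   ]
dust_cap top 0.44 [242. 170.] [0.38  0.312 0.   ]
[0.30315574 0.60306611 0.22655745] [ 1.79998450e+02 -1.31864360e-03 -2.66859806e+01] 0.08783103757428767 -0.0188
```

View pics/a1.png

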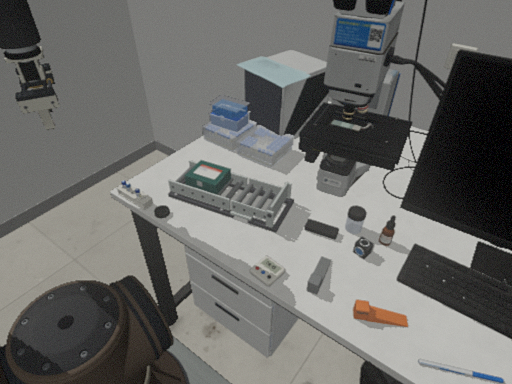

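View pics/a2.png

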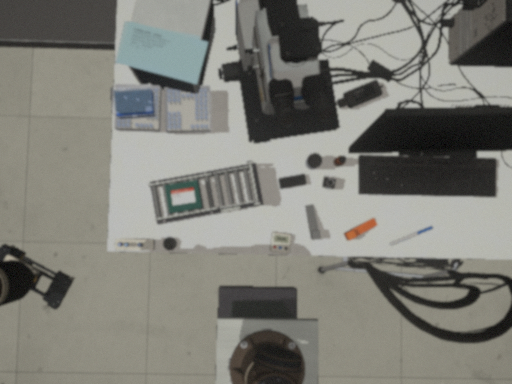

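Scene: the station spans (170,190)–(292,205) and the green box is at (208,178). There are two wedge shapes. The grey one is at scene (319,274) / top (317,222), and the orange one is at scene (380,315) / top (361,229). The task asks for grey, so the first is the wedge and the orange is the look-alike. Next I fit the poses and check an enlarged crop.

```bash
python3 - <<'E'
from h import *
from scipy.optimize import least_squares
C={n:viewer.capture(n) for n in("scene","top")}
S=dict(lane_end=(0,.265,.042),notch=(-.068,.03,0),bay_seat=(0,0,.042),foot_edge=(-.068,.03,.012),station=(0,0,0),cradle=(0,-.0535,.055))
def fit(P,x0,gate=25):
  obs=[]
  for l,p in P.items():
    for n in C:
      for d in pinpoint(l,n):
        u=proj(C[n],pose(x0,p)); v=np.array(d["location"])[::-1]
        if np.hypot(*(u-v))<gate and d["score"]>.25: obs.append((l,n,p,v))
  f=lambda x:np.concatenate([proj(C[n],pose(x,p))-v for l,n,p,v in obs])
  s=least_squares(f,x0,loss="soft_l1",f_scale=1.5)
  print(np.round(s.x[:2],4),np.degrees(s.x[2]).round(2)); print([(o[0],o[1],*np.round(e,1)) for o,e in zip(obs,f(s.x).reshape(-1,2))])
  return s.x
def pose(x,p):
  c,s_=np.cos(x[2]),np.sin(x[2]);return np.array([x[0]+c*p[0]-s_*p[1],x[1]+s_*p[0]+c*p[1],p[2]])
s=fit(S,[.56,.11,.19]); w=fit(dict(wedge=(0,0,0),wedge_nose=(.096,0,0)),[.415,-.14,.08],12)
b=fit(dict(slide_box=(0,0,.042)),[.524,.263,.19])
for n in C:
  im=C[n]["image"]
  a=im[140:260,140:350] if n=="top" else im[150:300,160:340]
  cv2.imwrite(f"pics/b_{n}.png",cv2.resize(a,None,fx=3.5,fy=3.5,interpolation=cv2.INTER_CUBIC))
  def mark(p,col):
    u=proj(C[n],p);print(n,u.round(0))
for n in C:
  m=outline_of("wedge",n)
  for d in m: print(n,d["score"],np.round(d["box"]))
E
```

```text
[0.5592 0.1073] 12.79
[('lane_end', 'scene', np.float64(0.4), np.float64(2.2)), ('lane_end', 'top', np.float64(2.7), np.float64(0.1)), ('notch', 'scene', np.float64(-1.3), np.float64(0.6)), ('notch', 'top', np.float64(1.4), np.float64(-1.7)), ('bay_seat', 'scene', np.float64(1.5), np.float64(1.5)), ('foot_edge', 'scene', np.float64(0.2), np.float64(-0.6)), ('foot_edge', 'scene', np.float64(1.0), np.float64(-2.5)), ('foot_edge', 'top', np.float64(-2.7), np.float64(-6.9)), ('station', 'scene', np.float64(-0.1), np.float64(-1.3)), ('station', 'top', np.float64(-0.7), np.float64(2.4)), ('cradle', 'scene', np.float64(-2.0), np.float64(1.5)), ('cradle', 'top', np.float64(-1.0), np.float64(1.3))]
[ 0.4215 -0.1456] 11.72
[('wedge', 'scene', np.float64(0.3), np.float64(-1.1)), ('wedge', 'top', np.float64(-0.0), np.float64(-0.9)), ('wedge_nose', 'scene', np.float64(-0.8), np.float64(1.5)), ('wedge_nose', 'top', np.float64(0.6), np.float64(0.5))]
[0.5283 0.2663] 10.89
[('slide_box', 'scene', np.float64(0.5), np.float64(1.0)), ('slide_box', 'top', np.float64(-0.8), np.float64(-0.1))]
scene 0.91 [354. 299. 410. 323.]
scene 0.72 [309. 257. 330. 293.]
top 0.87 [302. 207. 322. 240.]
top 0.75 [150. 162. 264. 222.]
top 0.62 [348. 219. 378. 240.]
```

View pics/b_top.png

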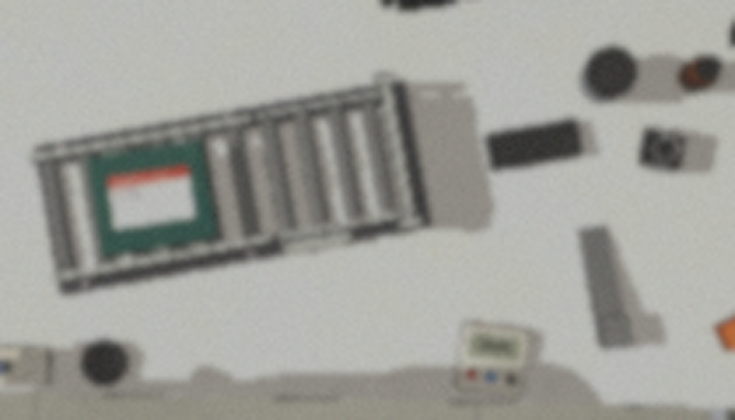

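View pics/b_scene.png

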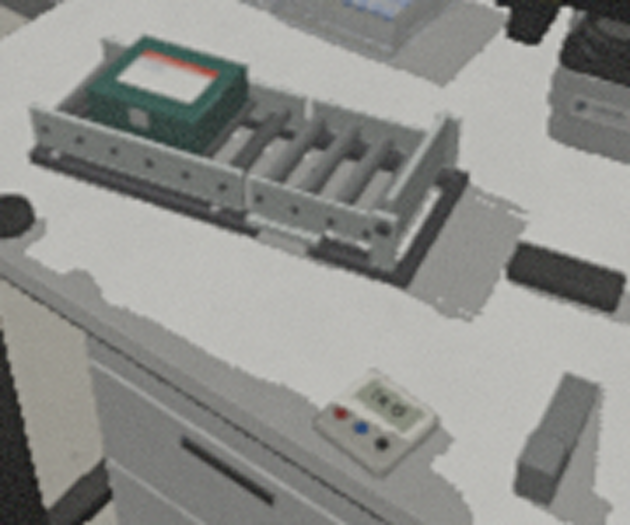

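The crops confirm the grey wedge, with its block toward the robot and its nose away. Now I move above the loading end.

Request:
move_arm(
  targets=[
    [[6,2.4,0],[0,0,-0.17]],
    [[12,4.9,0.5],[0,0,-0.34]],
    [[18,7.3,1],[0,0,-0.51]],
    [[24,9.7,1.5],[0,0,-0.667]],
    [[28.9,12.1,2],[0,0,-0.667]],
  ],
  jaw=0,
)

```text
time_s: 3.32
tcp_pos: [0.5072, 0.365, 0.2068]
eef_rot: [-180.0, -0.0, 11.7]
contact_force: [1.4, 0.6, 1.0]
gripper_width: 0.0431
gripper_force: 0.0
```

```bash
cat >> h.py <<'E'
def to(x,y,z,yaw):
    s=r.get_state();R=Ro.from_euler("xyz",s["eef_rot"],degrees=True)
    d=R.inv().apply(np.array([x,y,z])-s["tcp_pos"])*100
    w=(R.inv()*Ro.from_euler("xyz",[180,0,yaw],degrees=True)).as_rotvec()
    print("shift cm",d.round(2),"turn",w.round(3))
E
python3 - <<'E'
from h import *
s=r.get_state();print(s["tcp_pos"],s["eef_rot"],s["contact_force"],s["time_s"])
c=viewer.capture("wrist");im=c["image"]
for l,z in dict(slide_box=.042,lane_end=.042,bay_seat=.042,notch=0,foot_edge=.012).items():
  for d in pinpoint(l,"wrist")[:2]:print(l,round(d["score"],2),np.round(d["location"]),np.round(onz(c,d["location"],z),4))
for d in outline_of("slide_box","wrist")[:1]:
  m=d["mask"].astype(np.uint8);k=max(cv2.findContours(m,0,2)[0],key=cv2.contourArea)
  q=cv2.approxPolyDP(k,6,True)[:,0];print([onz(c,(v,u),.079).round(3) for u,v in q],q.tolist())
cv2.imwrite("pics/c.png",im)
E
```

```text
[0.5072226  0.36504983 0.20684698] [-1.79978350e+02 -3.62803911e-02  1.16752989e+01] [1.4131015  0.61059702 1.02678487] 3.325
slide_box 0.69 [182. 348.] [0.5256 0.2673 0.042 ]
lane_end 0.72 [188. 254.] [0.4983 0.3687 0.042 ]
bay_seat 0.88 [180. 494.] [0.5603 0.1096 0.042 ]
[array([0.554, 0.328, 0.079]), array([0.483, 0.313, 0.079]), array([0.479, 0.277, 0.079]), array([0.502, 0.279, 0.079]), array([0.517, 0.217, 0.079]), array([0.573, 0.23 , 0.079]), array([0.565, 0.309, 0.079])] [[306, 149], [304, 221], [337, 231], [341, 210], [405, 208], [411, 150], [328, 142]]
```

View pics/c.png

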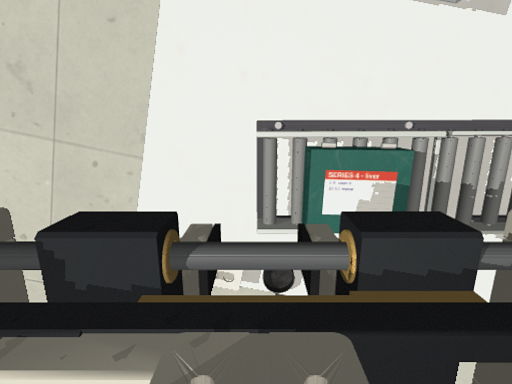

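The wrist view shows the base's far edge level at row 122, so the tool yaw of 11.7° matches the station. The lane end is at column 257 and the box spans columns 306–411. I'll check the corner positions.

```bash
python3 - <<'E'
from h import *
c=viewer.capture("wrist")
P=dict(base_corner=(122,257.5,.012),base_far=(122,505,.012),box_a=(148.5,306,.079),box_b=(150,411,.079),near_guide=(231,257,.012))
for k,(v,u,z) in P.items(): print(k,onz(c,(v,u),z).round(4))
g=cv2.cvtColor(c["image"],6)
e=[]
for u in (265,300,350,400,450,500):
  col=g[100:136,u].astype(int);e.append(100+int(np.argmin(np.diff(col))))
print(e)
for yaw in(11,11.7,12.5):
  a=np.radians(yaw);R=np.array([[np.cos(a),-np.sin(a)],[np.sin(a),np.cos(a)]])
  print(yaw,"station from corner",(onz(c,(122,257.5),.012)[:2]-R@[.068,.265]).round(4),"box from far face",(onz(c,(149,358.5),.079)[:2]-R@[.0475,0]).round(4))
E
```

```text
base_corner [0.5671 0.3812 0.012 ]
base_far [0.6246 0.1011 0.012 ]
box_a [0.5526 0.3306 0.079 ]
box_b [0.5715 0.2318 0.079 ]
near_guide [0.4358 0.3551 0.012 ]
[118, 118, 118, 118, 118, 132]
11 station from corner [0.5509 0.1081] box from far face [0.5156 0.2722]
11.7 station from corner [0.5543 0.108 ] box from far face [0.5158 0.2717]
12.5 station from corner [0.5581 0.1078] box from far face [0.5159 0.271 ]
```

Request:
move_arm(
  targets=[
    [[0,0,5],[0,0,0]],
    [[0,0,10],[0,0,0]],
    [[0,0,14],[0,0,0]],
    [[0,0,14.7],[0,0,0]],
    [[0,0,14.7],[0,0,0]],
  ],
  jaw=0,
)

```text
time_s: 4.35
tcp_pos: [0.5061, 0.3676, 0.0605]
eef_rot: [-180.0, -0.0, 11.6]
contact_force: [1.1, -1.1, 1.0]
gripper_width: 0.0003
gripper_force: 0.0
```

```bash
python3 - <<'E'
from h import *
s=r.get_state();print(s["tcp_pos"],s["eef_rot"],s["gripper_width"])
c=viewer.capture("scene");cv2.imwrite("pics/d.png",cv2.resize(c["image"][110:240,130:320],None,fx=4,fy=4,interpolation=2))
E
```

```text
[0.50607351 0.36756275 0.06047276] [-1.79999743e+02 -3.47007646e-02  1.16129307e+01] 0.00032831641050836265
```

View pics/d.png

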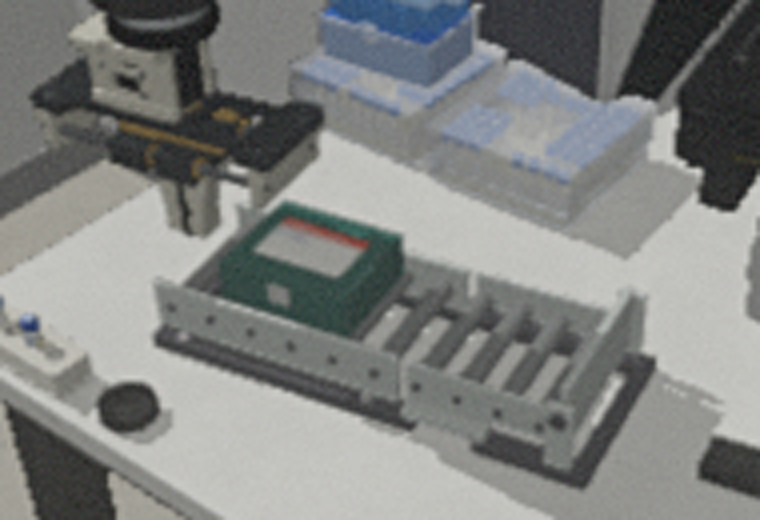

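The closed fingers, at crop (190,215), sit just behind the box's loading-end face. I start pushing gently along tool +y.

Request:
move_arm(
  targets=[
    [[0,1,0.3],[0,0,0]],
    [[0,2,0.3],[0,0,0]],
    [[0,3,0.3],[0,0,0]],
    [[0,4,0.3],[0,0,0]],
    [[0,5,0.3],[0,0,0]],
  ],
)

```text
time_s: 5.03
tcp_pos: [0.5164, 0.3169, 0.057]
eef_rot: [-180.0, -0.0, 11.5]
contact_force: [0.1, 1.0, 0.7]
gripper_width: 0.0003
gripper_force: 0.4
```

Request:
move_arm(
  targets=[
    [[0,1,0],[0,0,0]],
    [[0,2,0],[0,0,0]],
    [[0,3,0],[0,0,0]],
    [[0,4,0],[0,0,0]],
    [[0,5,0],[0,0,0]],
  ],
)

```text
time_s: 5.65
tcp_pos: [0.5261, 0.2679, 0.0567]
eef_rot: [-180.0, -0.0, 11.5]
contact_force: [0.2, 0.7, 1.3]
gripper_width: 0.0005
gripper_force: 0.4
```

Request:
move_arm(
  targets=[
    [[0,1,0],[0,0,0]],
    [[0,2,0],[0,0,0]],
    [[0,3,0],[0,0,0]],
    [[0,4,0],[0,0,0]],
    [[0,5,0],[0,0,0]],
  ],
)

```text
time_s: 6.28
tcp_pos: [0.5361, 0.2188, 0.0567]
eef_rot: [180.0, 0.0, 11.5]
contact_force: [0.9, 0.3, 0.2]
gripper_width: 0.0005
gripper_force: 0.3
```

Request:
move_arm(
  targets=[
    [[0,0.7,0],[0,0,0]],
    [[0,1.3,0],[0,0,0]],
    [[0,1.8,0],[0,0,0]],
    [[0,2.2,0],[0,0,0]],
    [[0,2.5,0],[0,0,0]],
  ],
)

```text
time_s: 6.9
tcp_pos: [0.541, 0.1948, 0.0567]
eef_rot: [180.0, 0.0, 11.5]
contact_force: [0.3, 0.9, -0.2]
gripper_width: 0.0002
gripper_force: 0.2
```

```bash
python3 - <<'E'
from h import *
s=r.get_state();print(s["tcp_pos"],s["contact_force"])
c=viewer.capture("scene");cv2.imwrite("pics/e.png",cv2.resize(c["image"][110:240,130:320],None,fx=4,fy=4,interpolation=2))
c={n:viewer.capture(n) for n in("scene","top","wrist")}
for n in c:
  for l in("slide_box","bay_seat"):
    for d in pinpoint(l,n)[:1]:print(n,l,round(d["score"],2),np.round(onz(c[n],d["location"],.042),4))
E
```

```text
[0.54095563 0.19479817 0.05666977] [ 0.26724757  0.86144366 -0.16998056]
scene slide_box 0.61 [0.546  0.1206 0.042 ]
scene bay_seat 0.87 [0.5665 0.1069 0.042 ]
top slide_box 0.96 [0.5468 0.1193 0.042 ]
top bay_seat 0.98 [0.5631 0.1126 0.042 ]
```

View pics/e.png

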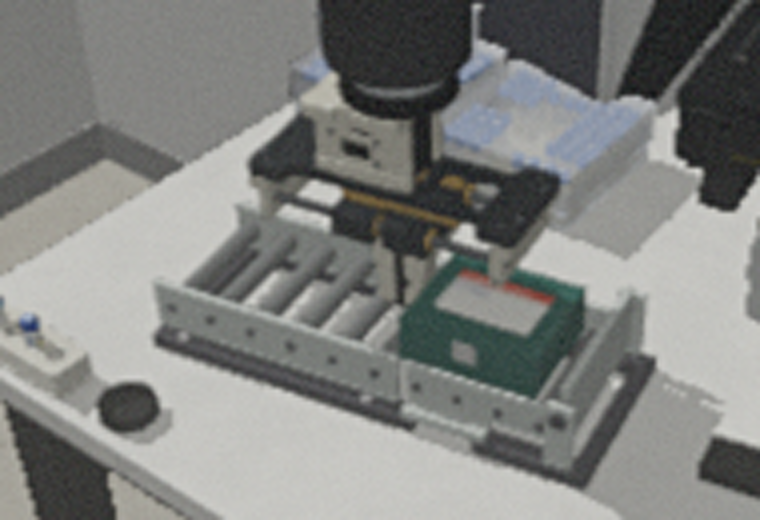

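The box is roughly 15–18 mm short of the stop plate. I keep pushing, slower now, and watch the force.

Request:
move_arm(
  targets=[
    [[0,0.3,0],[0,0,0]],
    [[0,0.6,0],[0,0,0]],
    [[0,0.9,0],[0,0,0]],
    [[0,1.1,0],[0,0,0]],
    [[0,1.3,0],[0,0,0]],
  ],
)

```text
time_s: 8.02
tcp_pos: [0.5437, 0.1821, 0.0568]
eef_rot: [-180.0, -0.0, 11.5]
contact_force: [-0.1, 0.3, -0.8]
gripper_width: 0.0004
gripper_force: 0.2
```

Request:
move_arm(
  targets=[
    [[0,0.1,0],[0,0,0]],
    [[0,0.2,0],[0,0,0]],
    [[0,0.3,0],[0,0,0]],
    [[0,0.3,0],[0,0,0]],
  ],
)

```text
time_s: 8.52
tcp_pos: [0.5441, 0.1792, 0.0567]
eef_rot: [180.0, 0.0, 11.5]
contact_force: [-0.7, 0.1, -0.1]
gripper_width: 0.0003
gripper_force: 0.0
```

Request:
move_arm(
  targets=[
    [[0,0.1,0],[0,0,0]],
    [[0,0.2,0],[0,0,0]],
    [[0,0.2,0],[0,0,0]],
  ],
)

```text
time_s: 8.9
tcp_pos: [0.5445, 0.1773, 0.0567]
eef_rot: [180.0, 0.0, 11.5]
contact_force: [-0.2, 0.2, 0.7]
gripper_width: 0.0002
gripper_force: 0.0
```

Request:
move_arm(
  targets=[
    [[0,0.1,0],[0,0,0]],
    [[0,0.2,0],[0,0,0]],
    [[0,0.2,0],[0,0,0]],
  ],
)

```text
time_s: 9.28
tcp_pos: [0.5449, 0.1753, 0.0567]
eef_rot: [180.0, 0.0, 11.5]
contact_force: [0.6, 0.4, -0.1]
gripper_width: 0.0003
gripper_force: 0.0
```

Request:
move_arm(
  targets=[
    [[0,0.1,0],[0,0,0]],
    [[0,0.2,0],[0,0,0]],
    [[0,0.2,0],[0,0,0]],
  ],
)

```text
time_s: 9.65
tcp_pos: [0.5453, 0.1738, 0.0567]
eef_rot: [-180.0, -0.0, 11.5]
contact_force: [-2.1, 3.0, 0.1]
gripper_width: 0.0005
gripper_force: 1.7
```

```bash
python3 - <<'E'
from h import *
s=r.get_state();print(s["tcp_pos"],s["contact_force"])
c={n:viewer.capture(n) for n in("scene","top","wrist")}
for n in c:
  for l in("slide_box","bay_seat"):
    for d in pinpoint(l,n)[:1]:print(n,l,round(d["score"],2),np.round(onz(c[n],d["location"],.042),4))
cv2.imwrite("pics/f.png",np.hstack([cv2.resize(c["scene"]["image"][150:240,200:320],(400,300),interpolation=2),cv2.resize(c["wrist"]["image"],(400,300))]))
E
```

```text
[0.5452814  0.17379929 0.05670688] [-2.14251617  2.97249528  0.13686025]
scene slide_box 0.78 [0.5561 0.1128 0.042 ]
scene bay_seat 0.83 [0.5574 0.1016 0.042 ]
top slide_box 0.84 [0.5578 0.0973 0.042 ]
top bay_seat 0.39 [ 0.6354 -0.1163  0.042 ]
```

View pics/f.png

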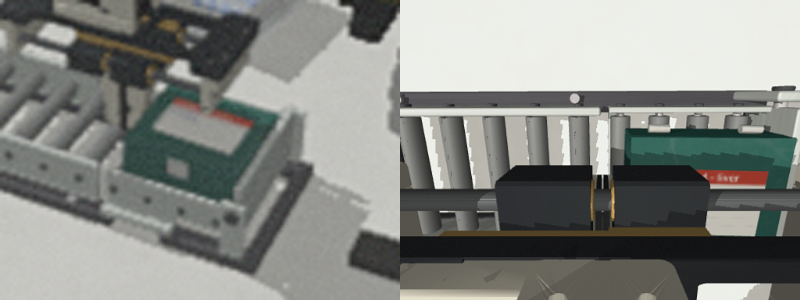

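The box is now against the stop plate in both views, and the force has risen to 3.7 N. I confirm with 1 mm more, then back off gently.

Request:
move_arm(
  targets=[
    [[0,0.1,0],[0,0,0]],
    [[0,0.15,0],[0,0,0]],
    [[0,0.15,0],[0,0,0]],
  ],
)

```text
time_s: 10.48
tcp_pos: [0.5453, 0.1734, 0.0567]
eef_rot: [-179.9, -0.0, 11.5]
contact_force: [-6.5, 10.8, 0.5]
gripper_width: 0.0003
gripper_force: 5.9
```

Request:
move_arm(
  targets=[
    [[0,-0.1,0],[0,0,0]],
    [[0,-0.3,0],[0,0,0]],
    [[0,-0.8,0],[0,0,0]],
    [[0,-2,0],[0,0,0]],
    [[0,-2.5,-2],[0,0,0]],
  ],
)

```text
time_s: 11.1
tcp_pos: [0.5397, 0.1966, 0.0756]
eef_rot: [179.9, 0.2, 11.5]
contact_force: [0.0, -0.2, 0.2]
gripper_width: 0.0006
gripper_force: 0.0
```

Request:
move_arm(
  targets=[
    [[0,0,-5],[0,0,0]],
    [[0,0,-10],[0,0,0]],
    [[-4,3,-12],[0,0,0]],
  ],
  jaw=8,
)

```text
time_s: 11.48
tcp_pos: [0.5098, 0.1613, 0.1996]
eef_rot: [-179.9, -0.3, 11.6]
contact_force: [-0.1, -0.4, -0.2]
gripper_width: 0.0248
gripper_force: 0.0
```

```bash
python3 - <<'E'
from h import *
c={n:viewer.capture(n) for n in("scene","top","wrist")}
for n in c:
  for l in("slide_box","bay_seat"):
    for d in pinpoint(l,n)[:1]:print(n,l,round(d["score"],2),np.round(onz(c[n],d["location"],.042),4))
to(.4215,-.1456,.15,11.7)
E
```

```text
scene slide_box 0.97 [0.5551 0.1046 0.042 ]
scene bay_seat 0.93 [0.5657 0.1107 0.042 ]
top slide_box 0.45 [0.5509 0.1024 0.042 ]
wrist slide_box 0.56 [0.5591 0.1044 0.042 ]
shift cm [-14.53  28.16   4.62] turn [ 0.001  0.001 -0.003]
```

Request:
move_arm(
  targets=[
    [[-2.9,5.6,0],[0,0,0]],
    [[-5.8,11.2,0],[0,0,0]],
    [[-8.7,16.8,0],[0,0,0]],
    [[-11.6,22.4,0],[0,0,0]],
    [[-14.5,28,0],[0,0,0]],
  ],
  jaw=8,
)

```text
time_s: 12.55
tcp_pos: [0.4217, -0.143, 0.1965]
eef_rot: [180.0, 0.0, 11.6]
contact_force: [1.3, -0.2, 0.3]
gripper_width: 0.0799
gripper_force: 0.0
```

Request:
move_arm(
  targets=[
    [[0,0.2,0],[0,0,0]],
    [[0,0.2,0],[0,0,0]],
  ],
)

```text
time_s: 12.8
tcp_pos: [0.4227, -0.1437, 0.1963]
eef_rot: [-180.0, 0.0, 11.4]
contact_force: [0.1, 0.7, -0.2]
gripper_width: 0.0801
gripper_force: 0.0
```

```bash
python3 - <<'E'
from h import *
s=r.get_state();print(s["tcp_pos"],s["eef_rot"])
c=viewer.capture("wrist");cv2.imwrite("pics/g.png",c["image"])
for l in("wedge","wedge_nose"):
  for d in pinpoint(l,"wrist")[:2]:print(l,round(d["score"],2),np.round(d["location"]),np.round(onz(c,d["location"],0),4))
for d in outline_of("wedge","wrist")[:2]:
  q=cv2.minAreaRect(max(cv2.findContours(d["mask"].astype(np.uint8),0,2)[0],key=cv2.contourArea));print(d["score"],q,d["box"])
E
```

```text
[ 0.42273493 -0.14370485  0.19634389] [-1.79996966e+02  4.13808139e-02  1.14440541e+01]
wedge 0.9 [196. 342.] [ 0.4174 -0.2496  0.    ]
wedge 0.62 [179. 260.] [ 0.4193 -0.1463  0.    ]
wedge_nose 0.83 [176. 422.] [ 0.461  -0.3379  0.    ]
wedge_nose 0.59 [ 96. 258.] [ 0.5118 -0.1251  0.    ]
0.62 ((256.5, 148.0), (100.0, 23.0), 90.0) [245.3, 95.3, 267.3, 200.0]
0.58 ((379.5213623046875, 191.3683319091797), (29.529226303100586, 93.1214599609375), 72.6459732055664) [334.8, 166.7, 421.2, 216.9]
```

View pics/g.png

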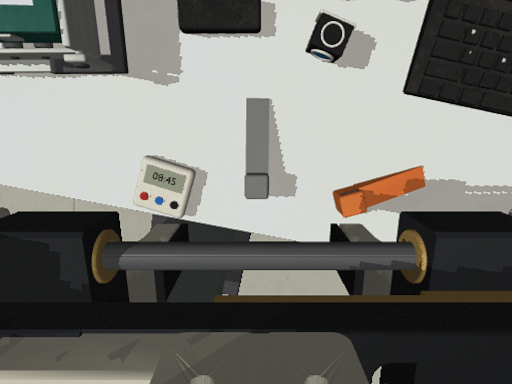

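The grey wedge is at (257,148), with its block at (256,185) and its nose at (258,98). The orange look-alike is at (379,191). I check the block and nose positions against the known sizes.

```bash
python3 - <<'E'
from h import *
c=viewer.capture("wrist")
a=np.radians(11.5);u=np.array([np.cos(a),np.sin(a),0])
for k,(v,x,z) in dict(nose=(98,258,.003),ridge_front=(174,257,.036),back_top=(198,257,.036)).items():print(k,onz(c,(v,x),z).round(4))
for p in [(-.014,0,.036),(.014,0,.036),(.096,0,.003)]:
  o=np.array([.420,-.146,0]);print(proj(c,o+u*p[0]+[0,0,p[2]]).round(1))
g=cv2.cvtColor(c["image"],6);print(g[165:205,257].tolist());print(g[185,236:280].tolist())
E
```

```text
nose [ 0.5103 -0.1237  0.003 ]
ridge_front [ 0.4307 -0.1391  0.036 ]
back_top [ 0.4042 -0.1445  0.036 ]
[261.2 197. ]
[261.3 172. ]
[261.4  95.2]
[119, 119, 119, 119, 119, 119, 120, 123, 75, 43, 67, 96, 112, 119, 118, 120, 118, 117, 117, 117, 117, 118, 118, 117, 118, 117, 116, 117, 118, 117, 118, 117, 118, 104, 126, 205, 219, 217, 216, 216]
[216, 216, 215, 217, 216, 217, 216, 217, 220, 193, 127, 110, 118, 119, 118, 120, 118, 118, 119, 117, 118, 117, 117, 118, 117, 119, 116, 118, 117, 117, 121, 107, 81, 65, 143, 158, 157, 156, 156, 157, 157, 158, 157, 155]
```

Request:
move_arm(
  targets=[
    [[-0.5,-0.3,5],[0,0,0]],
    [[-0.5,-0.3,10],[0,0,0]],
    [[-0.5,-0.3,15],[0,0,0]],
    [[-0.5,-0.3,17.5],[0,0,0]],
    [[-0.5,-0.3,18.8],[0,0,0]],
  ],
  jaw=6,
)

```text
time_s: 13.68
tcp_pos: [0.4167, -0.1409, 0.0074]
eef_rot: [-180.0, 0.1, 11.6]
contact_force: [1.0, 0.2, 0.2]
gripper_width: 0.0596
gripper_force: 0.0
```

Request:
move_arm(
  targets=[
    [[0,0,0],[0,0,0]],
    [[0,0,0.1],[0,0,0]],
    [[0,0,0.1],[0,0,0]],
    [[0,0,0.1],[0,0,0]],
  ],
  jaw=1.5,
  squeeze=40,
)

```text
time_s: 14.18
tcp_pos: [0.4175, -0.1415, 0.0084]
eef_rot: [180.0, -0.1, 11.5]
contact_force: [-0.5, -0.9, 5.8]
gripper_width: 0.0258
gripper_force: 39.2
```

Request:
move_arm(
  targets=[
    [[0,0,0],[0,0,0]],
    [[0,0,0],[0,0,0]],
  ],
)

```text
time_s: 14.42
tcp_pos: [0.4175, -0.1415, 0.0084]
eef_rot: [180.0, -0.1, 11.5]
contact_force: [-0.6, 1.7, 7.1]
gripper_width: 0.0255
gripper_force: 39.8
```

Gripped: width is 25.5 mm and force 40 N. Lift clear of the timer and check the wedge in the hand.

Request:
move_arm(
  targets=[
    [[0,0,-2],[0,0,0]],
    [[0,0,-5],[0,0,0]],
    [[0,0,-6],[0,0,0]],
    [[0,0,-6],[0,0,0]],
  ],
)

```text
time_s: 14.92
tcp_pos: [0.4173, -0.1415, 0.0681]
eef_rot: [-180.0, -0.1, 11.5]
contact_force: [-0.1, -0.1, -1.4]
gripper_width: 0.0257
gripper_force: 39.8
```

```bash
python3 - <<'E'
from h import *
s=r.get_state();print(s["tcp_pos"],s["eef_rot"],s["gripper_width"],s["contact_force"])
c=viewer.capture("wrist");cv2.imwrite("pics/h.png",c["image"])
R=Ro.from_euler("xyz",s["eef_rot"],degrees=True)
for d in pinpoint("wedge_nose","wrist")[:3]:
  p=onz(c,d["location"],s["tcp_pos"][2]-.008);print(round(d["score"],2),d["location"],p.round(4),R.inv().apply(p-s["tcp_pos"]).round(4))
for n in(.092,.096,.100):print(n,proj(c,s["tcp_pos"]+R.apply([n,0,.0054])).round(1))
to(.392,.1,.0684,11.6)
E
```

```text
[ 0.41725811 -0.14146291  0.06807239] [-1.79997107e+02 -9.21036035e-02  1.15125632e+01] 0.025666739758304222 [-0.10591968 -0.1207959  -1.42491461]
0.78 [60.1, 261.9] [ 0.5107 -0.1243  0.0601] [0.0949 0.0018 0.0082]
0.092 [258.4  65.2]
0.096 [258.4  56.8]
0.1 [258.4  48.2]
shift cm [  2.43 -24.15  -0.13] turn [-0.     0.001 -0.002]
```

View pics/h.png

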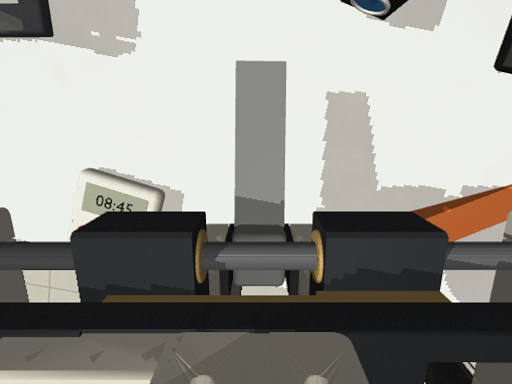

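The wedge is held straight, with its nose about 95 mm ahead of the TCP at row 61. I move in front of the notch, still raised.

Request:
move_arm(
  targets=[
    [[0.3,-5,-3],[0,0,0]],
    [[0.6,-10,-5],[0,0,0]],
    [[1,-15,-5],[0,0,0]],
    [[1.5,-20,-5],[0,0,0]],
    [[1.8,-24,-5],[0,0,0]],
  ],
)

```text
time_s: 15.65
tcp_pos: [0.3859, 0.0987, 0.1169]
eef_rot: [180.0, 0.1, 11.6]
contact_force: [1.3, -0.6, -1.9]
gripper_width: 0.0256
gripper_force: 39.8
```

```bash
python3 - <<'E'
from h import *
s=r.get_state();print(s["tcp_pos"],s["eef_rot"],s["gripper_width"],s["contact_force"])
C={n:viewer.capture(n) for n in("wrist","scene","top")}
Z=dict(notch=0,foot_edge=.012,bay_seat=.042,cradle=.055,slide_box=.042,wedge_nose=s["tcp_pos"][2]-.0084)
for n in C:
  for l,z in Z.items():
    for d in pinpoint(l,n)[:2]:print(n,l,round(d["score"],2),np.round(d["location"]),np.round(onz(C[n],d["location"],z),4))
c=C["wrist"];np.save("w.npy",c["image"])
a=np.radians(11.6);R=np.array([[np.cos(a),-np.sin(a)],[np.sin(a),np.cos(a)]])
def P(x,y,z):
  q=R@[x,y]+[.558,.108];return proj(c,np.array([q[0],q[1],z])).round(0)
for k,p in dict(bar_l=(-.068,.1,.012),foot_l=(-.068,.061,.02),foot_r=(-.068,-.001,.02),bar_end=(-.068,-.075,.012)).items():print(k,P(*p))
g=cv2.cvtColor(c["image"],6)
r0=int(P(-.062,.03,.020)[1]);
for rr in range(r0-12,r0+22,4):print(rr,g[rr,60:480:6].tolist())
E
```

```text
[0.38586661 0.0987144  0.11692116] [1.79972137e+02 6.28518404e-02 1.15740915e+01] 0.025641172050362763 [ 1.3327502  -0.61799015 -1.88828832]
wrist foot_edge 0.63 [ 72. 254.] [0.4867 0.123  0.012 ]
wrist wedge_nose 0.77 [ 63. 262.] [0.4779 0.1159 0.1085]
scene notch 0.72 [220. 238.] [0.4891 0.1283 0.    ]
scene notch 0.65 [208. 260.] [0.5627 0.1082 0.    ]
scene foot_edge 0.74 [220. 239.] [0.4812 0.1196 0.012 ]
scene bay_seat 0.57 [198. 281.] [0.5925 0.0618 0.042 ]
scene cradle 0.73 [198. 282.] [0.5827 0.0539 0.055 ]
scene slide_box 0.68 [213. 162.] [0.3566 0.2759 0.042 ]
scene slide_box 0.66 [200. 259.] [0.5499 0.1059 0.042 ]
scene wedge_nose 0.77 [319. 407.] [ 0.3891 -0.3341  0.1085]
scene wedge_nose 0.6 [240. 385.] [ 0.5469 -0.2331  0.1085]
top notch 0.86 [210. 232.] [0.4874 0.1178 0.    ]
top foot_edge 0.82 [212. 231.] [0.4789 0.1217 0.012 ]
top foot_edge 0.2 [180. 294.] [ 0.5845 -0.0776  0.012 ]
top bay_seat 0.77 [184. 235.] [0.5662 0.1099 0.042 ]
top slide_box 0.77 [186. 237.] [0.558  0.1029 0.042 ]
top slide_box 0.18 [181. 294.] [ 0.578  -0.0713  0.042 ]
top wedge_nose 0.52 [22
[... 2404 characters left out ...]
, 239, 239, 239, 238, 239, 238, 238, 238, 239, 238, 238, 238, 238, 239, 239, 239, 239, 239, 238, 238, 239, 239, 238, 239, 239, 239, 239, 239, 245, 137, 137, 137, 138, 137, 138, 135, 137, 242, 239, 240, 238, 239, 239, 239, 239, 238, 238, 238, 238, 238, 238, 239, 241, 196, 180, 181, 181, 182, 182, 182, 183, 185, 231, 238, 238, 238, 238, 238, 238]
84 [238, 238, 238, 238, 238, 238, 238, 238, 238, 238, 239, 238, 238, 238, 239, 239, 239, 238, 239, 238, 238, 239, 238, 239, 239, 238, 238, 239, 238, 244, 137, 136, 136, 136, 138, 137, 137, 137, 239, 239, 238, 239, 238, 238, 239, 238, 239, 238, 238, 239, 238, 238, 238, 238, 238, 239, 240, 234, 180, 181, 183, 184, 183, 240, 238, 238, 238, 238, 238, 238]
```

The foot spans columns ~214–291, exactly where the station pose (0.558, 0.108, 11.6°) projects it, so that pose holds. The wedge needs a shift of about −5.5 mm in tool y. Then lower it to the desk just in front of the notch.

Request:
move_arm(
  targets=[
    [[-0.3,-0.5,3],[0,0,0]],
    [[-0.3,-0.5,6],[0,0,0]],
    [[-0.3,-0.5,8.5],[0,0,0]],
    [[-0.3,-0.5,10],[0,0,0]],
    [[-0.3,-0.5,10.6],[0,0,0]],
  ],
)

```text
time_s: 17.32
tcp_pos: [0.3825, 0.1013, 0.011]
eef_rot: [180.0, 0.1, 11.5]
contact_force: [1.0, 0.1, -0.2]
gripper_width: 0.0259
gripper_force: 39.8
```

Request:
move_arm(
  targets=[
    [[0,0,0.1],[0,0,0]],
    [[0,0,0.25],[0,0,0]],
    [[0,0,0.25],[0,0,0]],
  ],
)

```text
time_s: 17.7
tcp_pos: [0.383, 0.1018, 0.0096]
eef_rot: [-180.0, -0.0, 11.5]
contact_force: [-0.4, 0.3, -2.0]
gripper_width: 0.0256
gripper_force: 39.8
```

```bash
python3 - <<'E'
from h import *
s=r.get_state();print(s["tcp_pos"],s["eef_rot"],s["contact_force"])
c=viewer.capture("wrist");g=cv2.cvtColor(c["image"],6)
for l in("wedge_nose","foot_edge"):
  for d in pinpoint(l,"wrist")[:1]:print(l,d)
for rr in range(2,80,4):print(rr,g[rr,170:350:5].tolist())
E
```

```text
[0.38300738 0.10176582 0.00961582] [-1.79971237e+02 -4.82430000e-02  1.15343872e+01] [-0.43979218  0.2670362  -1.97028335]
wedge_nose {'location': [62.1, 262.0], 'score': 0.73}
2 [83, 53, 55, 54, 154, 154, 154, 155, 156, 155, 157, 156, 155, 155, 156, 157, 156, 156, 155, 157, 155, 156, 156, 158, 158, 157, 158, 156, 158, 158, 158, 153, 58, 59, 60, 59]
6 [53, 51, 53, 51, 151, 153, 151, 152, 152, 153, 153, 152, 153, 153, 154, 153, 153, 153, 154, 153, 154, 153, 153, 155, 154, 155, 154, 155, 155, 155, 155, 148, 60, 62, 61, 60]
10 [58, 57, 58, 57, 151, 154, 154, 205, 204, 149, 153, 154, 150, 204, 149, 153, 148, 216, 203, 150, 152, 154, 154, 203, 150, 154, 154, 216, 202, 149, 154, 151, 58, 59, 59, 59]
14 [57, 58, 57, 56, 217, 216, 220, 213, 213, 215, 215, 216, 202, 215, 215, 215, 216, 215, 214, 214, 214, 216, 202, 214, 214, 215, 217, 214, 214, 216, 216, 164, 59, 58, 57, 60]
18 [57, 56, 55, 57, 219, 218, 219, 218, 217, 216, 216, 217, 215, 216, 217, 217, 216, 215, 216, 215, 216, 216, 214, 215, 216, 214, 216, 215, 215, 215, 215, 136, 59, 58, 59, 61]
22 [76, 60, 55, 79, 218, 218, 218, 216, 216, 
[... 1933 characters left out ...]
37, 236, 236, 236, 236, 236, 236, 213, 134, 134, 135, 134, 133, 135, 134, 133, 133, 132, 176, 171, 236, 236, 237, 236, 237, 236, 236, 236, 237, 236]
70 [236, 236, 236, 237, 237, 237, 236, 236, 236, 236, 236, 236, 237, 213, 135, 133, 134, 134, 134, 135, 135, 134, 135, 132, 175, 230, 236, 237, 237, 237, 237, 236, 236, 236, 237, 236]
74 [236, 237, 237, 236, 237, 237, 237, 236, 236, 236, 236, 237, 236, 213, 132, 134, 134, 133, 134, 134, 135, 134, 133, 132, 178, 239, 237, 236, 237, 237, 235, 236, 237, 237, 237, 236]
78 [236, 237, 237, 236, 236, 236, 237, 236, 237, 236, 236, 236, 237, 192, 134, 136, 135, 135, 134, 134, 134, 134, 135, 133, 179, 178, 237, 236, 236, 237, 237, 236, 236, 237, 237, 237]
```

In the wrist image the notch opening at row 34 spans columns 213–301 (centre 257), while the wedge spans 236–288 (centre 262). So it needs −2.7 mm in tool y, and the nose is about 10 mm short of the bar. I touch down on the desk first.

Request:
move_arm(
  targets=[
    [[0,-0.25,0.05],[0,0,0]],
    [[0,-0.25,0.15],[0,0,0]],
    [[0,-0.25,0.15],[0,0,0]],
    [[0,-0.25,0.15],[0,0,0]],
  ],
)

```text
time_s: 18.35
tcp_pos: [0.3824, 0.1044, 0.0084]
eef_rot: [-180.0, -0.0, 11.6]
contact_force: [-4.5, 0.8, 14.6]
gripper_width: 0.0258
gripper_force: 39.9
```

Request:
move_arm(
  targets=[
    [[0.5,0,-0.08],[0,0,0]],
    [[1.3,0,-0.08],[0,0,0]],
    [[2.2,0,-0.08],[0,0,0]],
    [[3.1,0,-0.08],[0,0,0]],
    [[4,0,-0.08],[0,0,0]],
  ],
)

```text
time_s: 18.98
tcp_pos: [0.4176, 0.1089, 0.0083]
eef_rot: [179.8, 0.5, 11.4]
contact_force: [-23.8, -2.6, 34.5]
gripper_width: 0.0262
gripper_force: 40.0
```

Request:
move_arm(
  targets=[
    [[0.1,0,0],[0,0,0]],
    [[0.3,0,0],[0,0,0]],
    [[0.5,0,0],[0,0,0]],
    [[0.5,0,0],[0,0,0]],
  ],
)

```text
time_s: 19.48
tcp_pos: [0.4267, 0.1131, 0.0084]
eef_rot: [-180.0, -0.0, 11.5]
contact_force: [0.2, 0.1, -1.0]
gripper_width: 0.0258
gripper_force: 40.0
```

```bash
python3 - <<'E'
from h import *
s=r.get_state();print(s["tcp_pos"],s["eef_rot"],s["contact_force"])
c=viewer.capture("wrist");g=cv2.cvtColor(c["image"],6)
for rr in range(40,140,5):print(rr,g[rr,170:350:5].tolist())
E
```

```text
[0.42667635 0.11308795 0.00841373] [-1.79999607e+02 -7.64466126e-03  1.15246885e+01] [ 0.2249845   0.12969635 -1.03644687]
40 [184, 184, 239, 201, 83, 89, 89, 87, 90, 87, 89, 90, 88, 85, 84, 85, 87, 87, 88, 87, 87, 85, 86, 85, 84, 84, 85, 84, 86, 85, 83, 85, 85, 86, 85, 86]
45 [183, 184, 183, 226, 89, 89, 90, 92, 88, 88, 92, 90, 88, 85, 87, 86, 85, 85, 88, 85, 88, 87, 86, 85, 85, 87, 86, 84, 84, 86, 84, 87, 85, 84, 86, 85]
50 [184, 184, 185, 246, 71, 74, 73, 70, 70, 81, 86, 83, 83, 81, 80, 81, 82, 91, 89, 88, 92, 91, 88, 88, 88, 89, 88, 87, 86, 88, 87, 86, 86, 86, 87, 87]
55 [185, 184, 181, 245, 139, 31, 32, 34, 33, 33, 34, 33, 34, 33, 32, 32, 33, 34, 32, 31, 33, 34, 33, 31, 33, 32, 34, 32, 32, 35, 33, 35, 34, 31, 32, 32]
60 [184, 186, 181, 243, 138, 156, 28, 32, 31, 33, 33, 33, 32, 33, 32, 31, 32, 36, 34, 32, 33, 32, 31, 31, 30, 33, 33, 33, 33, 32, 32, 34, 30, 126, 205, 210]
65 [185, 185, 233, 241, 137, 154, 154, 31, 33, 30, 30, 31, 32, 33, 36, 32, 29, 32, 33, 29, 29, 32, 31, 31, 30, 31, 30, 31, 32, 31, 32, 32, 115, 134, 199, 205]
70 [185, 185, 242, 240, 136, 155, 152, 135, 31, 31, 
[... 1684 characters left out ...]
, 57, 81, 221, 220, 220, 220, 219, 220, 220, 221, 219, 219, 219, 220, 219, 219, 219, 219, 220, 221, 219, 219, 220, 220, 220, 219, 219, 187, 59, 61, 57, 84]
125 [82, 83, 81, 81, 82, 81, 220, 219, 219, 219, 219, 217, 219, 219, 217, 217, 217, 217, 217, 217, 218, 217, 217, 217, 216, 216, 216, 217, 217, 217, 216, 173, 61, 60, 82, 82]
130 [128, 128, 130, 129, 165, 168, 149, 150, 138, 142, 139, 163, 137, 119, 116, 118, 117, 117, 115, 121, 123, 121, 120, 153, 153, 181, 180, 179, 176, 177, 177, 172, 173, 172, 173, 173]
135 [239, 239, 240, 240, 239, 239, 239, 240, 239, 239, 239, 239, 233, 137, 138, 139, 140, 140, 139, 139, 139, 139, 139, 183, 182, 182, 181, 240, 231, 195, 179, 240, 235, 200, 180, 241]
```

The force is back near zero and the wedge sits inside the notch. I save a reference view, then advance to feel for the foot (expected at about 41 mm past the edge, 5–6 mm further on).

```bash
python3 - <<'E'
from h import *
a=np.mean([viewer.capture("scene")["image"].astype(float) for _ in range(6)],0);np.save("ref_s.npy",a)
c=viewer.capture("wrist");np.save("ref_w.npy",c["image"]);np.save("ref_T.npy",c["camera_from_world"])
E
```

Request:
move_arm(
  targets=[
    [[0.1,0,0],[0,0,0]],
    [[0.2,0,0],[0,0,0]],
    [[0.2,0,0],[0,0,0]],
  ],
)

```text
time_s: 20.25
tcp_pos: [0.4284, 0.1134, 0.0085]
eef_rot: [-180.0, -0.0, 11.5]
contact_force: [-0.5, -0.3, -1.4]
gripper_width: 0.026
gripper_force: 40.0
```

Request:
move_arm(
  targets=[
    [[0.1,0,0],[0,0,0]],
    [[0.2,0,0],[0,0,0]],
    [[0.2,0,0],[0,0,0]],
  ],
)

```text
time_s: 20.62
tcp_pos: [0.4303, 0.1138, 0.0085]
eef_rot: [180.0, 0.0, 11.5]
contact_force: [-0.4, 1.0, -1.4]
gripper_width: 0.0259
gripper_force: 40.0
```

Request:
move_arm(
  targets=[
    [[0.1,0,0],[0,0,0]],
    [[0.2,0,0],[0,0,0]],
    [[0.2,0,0],[0,0,0]],
  ],
)

```text
time_s: 21.0
tcp_pos: [0.4323, 0.1142, 0.0085]
eef_rot: [-180.0, -0.0, 11.5]
contact_force: [0.8, 0.5, -1.9]
gripper_width: 0.0258
gripper_force: 40.0
```

Request:
move_arm(
  targets=[
    [[0.1,0,0],[0,0,0]],
    [[0.2,0,0],[0,0,0]],
    [[0.2,0,0],[0,0,0]],
  ],
)

```text
time_s: 21.38
tcp_pos: [0.4339, 0.1143, 0.0084]
eef_rot: [180.0, 0.0, 11.5]
contact_force: [-1.8, -0.1, -2.0]
gripper_width: 0.0259
gripper_force: 40.0
```

Request:
move_arm(
  targets=[
    [[0.1,0,0.03],[0,0,0]],
    [[0.2,0,0.05],[0,0,0]],
    [[0.2,0,0.05],[0,0,0]],
  ],
)

```text
time_s: 21.75
tcp_pos: [0.4345, 0.1142, 0.0083]
eef_rot: [179.9, 0.2, 11.5]
contact_force: [-11.4, 1.3, 13.4]
gripper_width: 0.0254
gripper_force: 40.0
```

Request:
move_arm(
  targets=[
    [[0.1,0,0],[0,0,0]],
    [[0.2,0,0],[0,0,0]],
    [[0.2,0,0],[0,0,0]],
  ],
)

```text
time_s: 22.12
tcp_pos: [0.435, 0.114, 0.0083]
eef_rot: [179.9, 0.3, 11.5]
contact_force: [-19.7, 3.8, 22.3]
gripper_width: 0.0256
gripper_force: 40.0
```

Pressing down adds friction on the desk, so I relieve it slightly and see where the force settles.

Request:
move_arm(
  targets=[
    [[0,0,-0.05],[0,0,0]],
    [[0,0,-0.05],[0,0,0]],
    [[0,0,-0.05],[0,0,0]],
  ],
)

```text
time_s: 22.5
tcp_pos: [0.4352, 0.1139, 0.0083]
eef_rot: [179.9, 0.3, 11.5]
contact_force: [-14.4, 2.1, 12.7]
gripper_width: 0.0257
gripper_force: 40.0
```

Request:
move_arm(
  targets=[
    [[0.1,0,0],[0,0,0]],
    [[0.2,0,0],[0,0,0]],
    [[0.2,0,0],[0,0,0]],
  ],
)

```text
time_s: 22.88
tcp_pos: [0.4355, 0.1137, 0.0083]
eef_rot: [179.9, 0.4, 11.5]
contact_force: [-24.3, 3.7, 21.7]
gripper_width: 0.0256
gripper_force: 40.0
```

Pushing pitches the tool nose-down by 0.4°, and the nose digs into the desk. I relieve it by going up 0.8 mm and pitching the nose up a touch.

Request:
move_arm(
  targets=[
    [[0,0,-0.05],[0,0.004,0]],
    [[0,0,-0.08],[0,0.006,0]],
    [[0,0,-0.08],[0,0.006,0]],
  ],
)

```text
time_s: 23.25
tcp_pos: [0.4385, 0.1147, 0.0086]
eef_rot: [179.9, -0.2, 11.5]
contact_force: [-4.1, -0.4, -6.0]
gripper_width: 0.0256
gripper_force: 40.0
```

```bash
python3 - <<'E'
from h import *
s=r.get_state();print({k:np.round(s[k],4) for k in("tcp_pos","eef_rot","contact_force","moment")})
c=viewer.capture("wrist");g=cv2.cvtColor(c["image"],6)
for rr in range(118,215,5):print(rr,g[rr,170:350:5].tolist())
E
```

```text
{'tcp_pos': array([0.4385, 0.1147, 0.0086]), 'eef_rot': array([ 1.799381e+02, -1.712000e-01,  1.148720e+01]), 'contact_force': array([-4.0912, -0.3987, -5.9674]), 'moment': array([-0.424 ,  1.8487,  0.0073])}
118 [117, 110, 107, 145, 218, 218, 190, 193, 119, 111, 185, 185, 185, 96, 98, 140, 98, 100, 99, 100, 179, 210, 139, 185, 185, 187, 187, 61, 50, 51, 50, 50, 52, 53, 96, 132]
123 [79, 74, 103, 108, 110, 123, 126, 137, 141, 144, 157, 156, 162, 148, 153, 154, 164, 168, 158, 157, 163, 163, 166, 167, 170, 169, 166, 167, 171, 171, 169, 169, 170, 171, 169, 171]
128 [80, 159, 216, 216, 215, 216, 216, 216, 214, 216, 217, 216, 213, 214, 214, 212, 214, 213, 214, 214, 212, 213, 213, 212, 213, 214, 213, 214, 214, 213, 212, 212, 212, 212, 212, 210]
133 [59, 48, 169, 167, 166, 160, 159, 158, 155, 151, 147, 143, 143, 140, 140, 137, 137, 135, 132, 131, 119, 116, 114, 139, 136, 137, 134, 133, 132, 131, 130, 105, 106, 104, 99, 100]
138 [58, 56, 57, 58, 55, 94, 154, 156, 156, 156, 155, 155, 155, 154, 155, 155, 156, 152, 156, 156, 157, 156, 157, 156, 156, 156, 157, 157, 156, 157, 159, 58, 60, 59, 59,
[... 2037 characters left out ...]
, 239, 239, 239, 239, 239, 239, 239, 239, 239, 239, 94, 100, 100, 100, 100, 112, 142, 140, 141, 141, 187, 184, 183, 184, 185, 184, 235, 188, 183, 182, 183, 184, 185]
203 [239, 239, 239, 239, 239, 239, 239, 239, 239, 239, 239, 239, 239, 94, 100, 100, 100, 100, 100, 100, 100, 100, 99, 188, 184, 185, 184, 185, 184, 184, 182, 181, 184, 184, 182, 184]
208 [239, 239, 239, 239, 240, 239, 239, 239, 240, 239, 239, 240, 239, 95, 100, 101, 99, 100, 99, 100, 100, 101, 102, 186, 185, 186, 185, 184, 185, 182, 184, 183, 183, 185, 184, 184]
213 [20, 18, 17, 20, 19, 17, 19, 116, 239, 238, 239, 239, 239, 94, 100, 100, 101, 100, 100, 101, 101, 101, 102, 188, 186, 185, 183, 182, 185, 17, 22, 19, 17, 16, 19, 19]
```

Free again: the foot's load (about 4.5 N) is now on the wedge, with the nose about 47 mm past the edge. I continue forward at this height.

Request:
move_arm(
  targets=[
    [[0.15,0,0],[0,0,0]],
    [[0.3,0,0],[0,0,0]],
    [[0.45,0,0],[0,0,0]],
    [[0.6,0,0],[0,0,0]],
    [[0.6,0,0],[0,0,0]],
  ],
)

```text
time_s: 23.92
tcp_pos: [0.4462, 0.1171, 0.0094]
eef_rot: [-180.0, -0.4, 11.5]
contact_force: [-4.7, -0.8, -5.6]
gripper_width: 0.0261
gripper_force: 40.0
```

Request:
move_arm(
  targets=[
    [[0.15,0,0],[0,0,0]],
    [[0.3,0,0],[0,0,0]],
    [[0.4,0,0],[0,0,0]],
    [[0.4,0,0],[0,0,0]],
  ],
)

```text
time_s: 24.42
tcp_pos: [0.4501, 0.1178, 0.0094]
eef_rot: [-180.0, -0.4, 11.5]
contact_force: [-4.5, -1.1, -6.3]
gripper_width: 0.0259
gripper_force: 40.0
```

```bash
cat > lift.py <<'E'
from h import *
s=r.get_state();print({k:np.round(s[k],4).tolist() for k in("tcp_pos","eef_rot","contact_force","moment")})
a=np.mean([viewer.capture("scene")["image"].astype(float) for _ in range(6)],0);np.save("now_s.npy",a)
b=np.load("ref_s.npy");c=viewer.capture("scene")
th=np.radians(11.6);R=np.array([[np.cos(th),-np.sin(th)],[np.sin(th),np.cos(th)]])
def W(x,y,z,L):
  f=L/83.5e-3;dy,dz=y+.0535,z-.055
  y2=-.0535+dy-f*dz;z2=.055+dz+f*dy
  q=R@[x,y2]+[.558,.108];return np.array([q[0],q[1],z2])
for nm,p in dict(far_top=(.02,.05,.079),mid=(.0,.0,.079),far_cheek=(.053,.06,.05),guide_static=(.05,.18,.05),base=(.05,-.075,.012)).items():
  u=proj(c,W(*p,0));d1=proj(c,W(*p,.004))-u
  x,y=np.round(u).astype(int);w=11
  pa,pb=[cv2.cvtColor(i[y-w:y+w,x-w:x+w].astype(np.uint8),6).astype(np.float32) for i in(b,a)]
  M=np.eye(2,3,dtype=np.float32)
  try:
    cc,M=cv2.findTransformECC(pb*0+pa,pb,M,cv2.MOTION_TRANSLATION,(3,200,1e-6),None,3);print(nm,(x,y),"cc",round(cc,3),"moved",M[:,2].round(2),"4mm would be",d1.round(2))
  except cv2.error as e:print(nm,"fail")
E
python3 lift.py
```

```text
{'tcp_pos': [0.4501, 0.1178, 0.0094], 'eef_rot': [-179.9949, -0.3617, 11.527], 'contact_force': [-4.5499, -1.1177, -6.2927], 'moment': [-0.1094, 1.8111, -0.0165]}
far_top (np.int64(246), np.int64(178)) cc 0.871 moved [ 2.45 -2.3 ] 4mm would be [ 0.37 -1.33]
mid (np.int64(260), np.int64(187)) cc 0.978 moved [ 0.18 -0.9 ] 4mm would be [ 0.41 -0.63]
far_cheek (np.int64(248), np.int64(179)) cc 0.932 moved [ 1.83 -1.54] 4mm would be [-0.08 -1.53]
guide_static (np.int64(212), np.int64(169)) cc 0.878 moved [ 5.77 -4.4 ] 4mm would be [-0.33 -3.1 ]
base (np.int64(291), np.int64(203)) cc 0.997 moved [-0.01  0.02] 4mm would be [-0.71  0.06]
```

The wedge now floats about 1 mm with the nose up 0.36°. I set it flat back down on the desk.

Request:
move_arm(
  targets=[
    [[0,0,0.04],[0,-0.003,0]],
    [[0,0,0.08],[0,-0.006,0]],
    [[0,0,0.08],[0,-0.006,0]],
  ],
)

```text
time_s: 25.15
tcp_pos: [0.4502, 0.1178, 0.0086]
eef_rot: [-180.0, -0.0, 11.5]
contact_force: [-1.9, -2.0, -5.1]
gripper_width: 0.0258
gripper_force: 40.0
```

```bash
python3 lift.py | sed -n '1p;3p;6p'
```

```text
{'tcp_pos': [0.4502, 0.1178, 0.0086], 'eef_rot': [-179.9997, -0.0147, 11.5244], 'contact_force': [-1.9091, -1.9768, -5.0647], 'moment': [-0.7899, 0.9112, -0.0842]}
mid (np.int64(260), np.int64(187)) cc 0.987 moved [ 0.06 -0.73] 4mm would be [ 0.41 -0.63]
base (np.int64(291), np.int64(203)) cc 0.998 moved [-0.04 -0.02] 4mm would be [-0.71  0.06]
```

Request:
move_arm(
  targets=[
    [[0,0,0.03],[0,0,0]],
    [[0,0,0.04],[0,0,0]],
    [[0,0,0.04],[0,0,0]],
  ],
)

```text
time_s: 25.88
tcp_pos: [0.4501, 0.1179, 0.0084]
eef_rot: [-180.0, -0.0, 11.5]
contact_force: [-0.5, -2.2, -1.4]
gripper_width: 0.0261
gripper_force: 40.0
```

```bash
python3 lift.py | sed -n '1p;3p;6p'; python3 - <<'E'
from h import *
# same-orientation patches away from the arm: box top, label, stop plate
a,b=np.load("now_s.npy"),np.load("ref_s.npy")
for x in range(236,286,6):
  for y in (190,196,202):
    d=np.abs(a-b)[y-4:y+5,x-4:x+5].mean();print((x,y),round(d,1),end=" ")
E
```

```text
{'tcp_pos': [0.4501, 0.1179, 0.0084], 'eef_rot': [-179.9922, -0.0308, 11.5379], 'contact_force': [-0.5227, -2.1887, -1.3719], 'moment': [-0.9681, 0.5233, -0.112]}
mid (np.int64(260), np.int64(187)) cc 0.988 moved [ 0.02 -0.69] 4mm would be [ 0.41 -0.63]
base (np.int64(291), np.int64(203)) cc 0.998 moved [-0.03 -0.01] 4mm would be [-0.71  0.06]
(236, 190) 41.2 (236, 196) 45.1 (236, 202) 21.7 (242, 190) 20.5 (242, 196) 18.2 (242, 202) 18.5 (248, 190) 17.1 (248, 196) 24.5 (248, 202) 21.3 (254, 190) 12.4 (254, 196) 28.1 (254, 202) 26.0 (260, 190) 9.6 (260, 196) 20.0 (260, 202) 11.9 (266, 190) 5.5 (266, 196) 20.4 (266, 202) 17.1 (272, 190) 6.9 (272, 196) 13.9 (272, 202) 21.1 (278, 190) 7.1 (278, 196) 8.3 (278, 202) 6.6 (284, 190) 7.8 (284, 196) 4.4 (284, 202) 5.3
```

The wedge is flat on the desk, which carries the load, and the lift reads about 4.0–4.4 mm from both the travel and the image. One settling call and a check that the box is still seated.

Request:
move_arm(
  targets=[
    [[0,0,0.02],[0,0,0]],
    [[0,0,0.02],[0,0,0]],
    [[0,0,0.02],[0,0,0]],
    [[0,0,0.02],[0,0,0]],
  ],
)

```text
time_s: 26.72
tcp_pos: [0.4502, 0.1179, 0.0083]
eef_rot: [-180.0, -0.0, 11.5]
contact_force: [-2.4, -2.2, 5.4]
gripper_width: 0.0257
gripper_force: 40.0
```

```bash
python3 lift.py | sed -n '1p;3p;6p'; python3 - <<'E'
from h import *
c={n:viewer.capture(n) for n in("scene","top","wrist")}
for n in c:
  for l,z in(("slide_box",.044),("foot_edge",.016),("timer",0)):
    for d in pinpoint(l,n)[:1]:print(n,l,round(d["score"],2),np.round(d["location"]),np.round(onz(c[n],d["location"],z),4))
g=cv2.cvtColor(c["wrist"]["image"],6)
for rr in (165,170,174,178,182,186,190):print(rr,"".join("#" if v<75 else "+" if v<165 else "." for v in g[rr,170:350:2]))
E
```

```text
{'tcp_pos': [0.4502, 0.1179, 0.0083], 'eef_rot': [-179.9906, -0.0362, 11.5421], 'contact_force': [-2.4208, -2.2344, 5.385], 'moment': [-1.1215, 0.8502, -0.1027]}
mid (np.int64(260), np.int64(187)) cc 0.988 moved [ 0.02 -0.67] 4mm would be [ 0.41 -0.63]
base (np.int64(291), np.int64(203)) cc 0.998 moved [-0.06 -0.01] 4mm would be [-0.71  0.06]
scene slide_box 0.62 [198. 259.] [0.5545 0.107  0.044 ]
scene timer 0.98 [276. 264.] [ 0.3816 -0.0356  0.    ]
top slide_box 0.96 [187. 236.] [0.5556 0.1062 0.044 ]
top timer 0.78 [242. 281.] [ 0.3871 -0.0405  0.    ]
wrist slide_box 0.63 [ 14. 341.] [0.5567 0.1085 0.044 ]
wrist foot_edge 0.68 [178. 262.] [0.4856 0.1231 0.016 ]
wrist timer 0.66 [360. 465.] [ 0.3878 -0.0371 -0.    ]
165 ####......................................................................................
170 ++++++++++++#...............................................................########++++++
174 #############...............................................................##############
178 ..........................................................................................
182 .................................+++++++++++++++++++++++++................................
186 .................................+++++++++++++++++++++++++................................
190 .................................+++++++++++++++++++++++++................................
```

```bash
python3 -c "
from plant import r
print(r.close_job())"
```

```text
the job is handed in; nothing more can be done
None
```

I handed in the job after about 28 s. The slide box is pushed against the bay's end stop. The grey wedge lies flat on the desk and is still held in the gripper, with its nose about 59 mm under the cradle's foot and the foot lifted about 4 mm by wedge travel and camera estimate.

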